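# Run the seam-check pen along a closed wax mould

### The job

Take the blue seam-check pen out of its blue stand and, holding it upright with its nib on the seam or no more than a centimetre above it, guide it along the seam of the mould with the blue side plates, from the red dot to the yellow dot, in one slow, steady pass (about 3 cm a second) without pressing hard. Then put the pen back upright in the blue stand, fully down, and let go. Do not shift either mould.

Things in the scene. Friction and masses are not known exactly. Their poses are not given: they have to be found in the camera images.
- blue_pen: Upright pen, 130 mm long, 90 g, seated in the blue stand. Origin: the end of the nib (lowest point); z up along the pen. Steel shaft 8 mm across, nib tapering to 4 mm, from 0 to 52 mm; black round guard 48 mm across, 52 to 58 mm; round blue handle 22 mm across, 58 to 130 mm, white band near the top: grip about 98 mm above the nib. The orange pen in the orange stand is not wanted.
- blue_stand: Blue block fixed to the bench, 64 x 64 mm, 70 mm high, with one round upright hole, 24 mm across and 62 mm deep, in the middle of its top. Origin: centre of its underside, z up. The pen hangs in the hole by its guard, which rests on the block's top, so the seated nib end is 18 mm above the origin.
- blue_mould: Closed loose aluminium mould, 120 mm (x) by 90 mm (y) by 50 mm high, 1.4 kg, 13 mm blue plates along its long sides (included in the 90 mm). Origin: centre of its underside, z up. The seam is the straight black line along the middle of its flat top (y = 0, z = 50 mm, along x). Red dot (14 mm) on the seam at x = -45 mm: start; yellow dot at x = +45 mm: end.
- green_mould: Another mould, the same in size, seam and dots, but with green side plates. Not to be used or shifted. Origin and axes as for the blue one.

How it is judged:
By the outcome, as a careful person would: the job done as asked, in the order asked, and still so for the second after the job is handed in, with the robot touching nothing.
It also fails if it takes over 56 s, if anything falls off the work surface, if the arm or the gripper's body presses on something with over 40 N, if the wrist force passes 120 N, or if a joint passes its speed limit or range.

### The arm

A 7-joint arm with a two-finger parallel gripper is mounted at the origin on the work surface. World frame = base frame: x ahead of the robot, y to its left, z up, the work surface at z = 0. Lengths are in m, angles in rad, forces in N, time in s.
With the tool pointing down it reaches from about 0.425 to 0.925 m from the base axis. Payload 6.8 kg.
Tool frame: the origin (TCP) lies between the finger pads; the fingertips stand 8 mm ahead of it and the grasp point (between the pads) lies 11 mm behind it; z points along the fingers, y is the line along which they close (so a half turn about z gives the same grasp; the last joint's range is limited). The gripper opens to 88 mm and grips with 3 to 60 N. Pads are 20 mm wide; open, the fingers measure 115 mm over their backs; the gripper's body (75 mm by 178 mm) begins 61 mm behind the grasp point.
Start: joints at [1.028, 0.477, 0.022, 1.555, -0.011, 1.109, -0.083], TCP at [0.284, -0.612, 0.231] pointing down, gripper open.
Joint ranges: [-2.96, 2.96], [-0.34, 2.1], [-1.41, 1.46], [0.24, 2.44], [-1.37, 4.51], [0.17, 1.92], [-2.96, 2.96]. Speed limits (rad/s): [2.39, 2.39, 3.14, 3.14, 3.14, 3.14, 3.14].

### API

Orientations are given as a unit quaternion [x, y, z, w].
In Python, from plant import arm gives the robot as it stands.
- The arm moves only by the tool shift_gripper, called after ">>>" as name([rows], argument=value, ...), one row to a line, values as JSON. Schema: {"type":"object","properties":{"steps":{"type":"array","items":{"type":"object","properties":{"dx":{"type":"number"},"dy":{"type":"number"},"dz":{"type":"number"},"wx":{"type":"number"},"wy":{"type":"number"},"wz":{"type":"number"}},"additionalProperties":false},"minItems":1,"maxItems":8},"jaw":{"type":"number"},"grip_force":{"type":"number"},"only":{"type":"string"},"quiet":{"type":"boolean"},"lines":{"type":"string"}},"required":["steps"],"additionalProperties":false}. steps is a list of rows, 1 to 8 of them, each an object with the fields dx, dy, dz (the shift in fractions of the full range, 1 being 0.25 m), wx, wy, wz (a rotation vector in shares of pi rad (1.0 is pi rad)); a field left out counts as zero; each row shifts and turns the commanded pose from where the row before left it, along the tool's axes as they then stand; what a row does not reach is not made up. A row lasts 1/12 s, in which the tool goes at most 0.0417 m and 0.125 rad, less where a joint would pass 70% of its speed; a pose out of reach is approached as far as the arm can. jaw is the finger opening in m, set as the call begins (left out keeps the last). The fingers move at their own pace and stop on an object; grip_force is the grip in N (left out, the last holds). Time passes only in rows, so rows that do not move let the fingers close. The tool returns the time, the measured TCP pose, the force, the opening and the grip force at its end. only (a regular expression) keeps the lines of the reply that match it, lines (a string "A,B") keeps lines A to B, and quiet returns only ok. A shift or turn number past 1, either way, is cut back to 1. Input that does not fit is refused with a message, and nothing moves.
- arm.get_obs(): the state, without advancing time (a new reading comes with each control period).
- arm.read_camera(name): name is "side" or "top" or "wrist"; returns a dict with "color" (384x512x3 uint8, blue, green, red), "depth" (384x512 float32, m along the optical axis (not along the pixel's ray), 0 where there is no reading), "K" (3x3 intrinsics, pixels), "position" and "orientation" of the camera in the world; the wrist camera has in their place "tool_from_camera" (4x4, takes a point from camera to tool coordinates, whose origin is the TCP and whose axes are the flange's). Camera axes: x right, y down, z forward; pixel columns grow to the right and rows downward; lengths in m; the calibration is good to about 2 mm. A picture is of the moment at which its call begins: read the wrist's pose just before it.
- arm.hand_in(): hands the job in; it is judged then, once.
The state is a dict: "t": time; "qpos": joint angles; "qvel": joint speeds; "joint_efforts": joint torques, N m; "eef_pos": TCP position; "orientation": TCP orientation; "force": force on the tool from outside, world axes, zero at the start; "ft_torque": the same for the moment, N m; "gripper_width": finger opening in m; "finger_force": force on a finger pad.
Only numpy, scipy, OpenCV 4.12 (cv2) and the standard library are available. Lean on these libraries where they do the work, as an engineer would, in place of code of your own. Each camera call takes 0.05 s, during which the arm holds its last target. There are 200 camera calls.

## Working session

There is one attempt and no reset: what is moved stays moved. The work goes in short steps, Python scripts to look and compute and a tool call to move; the robot and the scene stay as the last step left them, time stands still between calls to the robot, and variables do not carry over. Pictures are saved under pics/ and viewed, at most 10 in all, crops included, and the job is handed in when it is done.

```bash
ls; mkdir -p pics
```

Run:
```python
from plant import arm
import cv2,numpy as np,pickle
o=arm.get_obs();print({k:np.round(v,3) for k,v in o.items()})
d={}
for n in("top","side"):
    c=arm.read_camera(n);d[n]=c
    cv2.imwrite(f"pics/{n}0.png",c["color"]);print(n,c["K"],c["position"],c["orientation"])
pickle.dump(d,open("c0.pkl","wb"))
```

```text
pics
plant.py
{'t': np.float64(0.0), 'qpos': array([ 1.028,  0.478,  0.022,  1.556, -0.011,  1.109, -0.083]), 'qvel': array([-0.   ,  0.001,  0.001,  0.   , -0.   , -0.002, -0.001]), 'joint_efforts': array([ 0.0000e+00, -5.8286e+01,  1.5340e+00, -2.7261e+01, -5.4000e-02,
        1.7000e-02,  0.0000e+00]), 'eef_pos': array([ 0.284, -0.612,  0.23 ]), 'orientation': array([ 0.976,  0.216, -0.   , -0.001]), 'force': array([-0.425, -0.485, -0.266]), 'ft_torque': array([0.035, 0.034, 0.012]), 'finger_force': np.float64(0.0), 'gripper_width': np.float64(0.088)}
top [[349.06662853   0.         257.5347994 ]
 [  0.         349.06662853 189.45710634]
 [  0.           0.           1.        ]] [ 0.49261052 -0.01520687  0.73447816] [-0.7023981   0.7092229  -0.04475671  0.04045524]
side [[454.9642284    0.         261.47351128]
 [  0.         454.9642284  193.07221431]
 [  0.           0.           1.        ]] [0.45402347 0.57442819 0.72872311] [-0.12249561  0.93087474 -0.34201335  0.03865121]
```

View pics/top0.png

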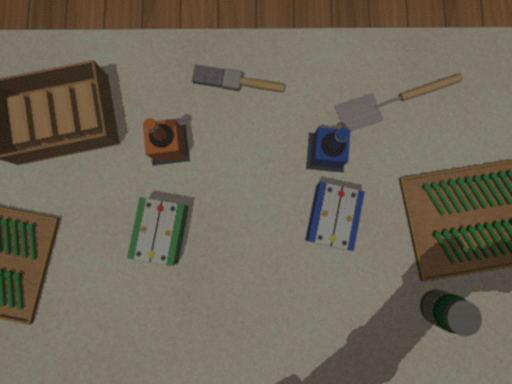

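View pics/side0.png

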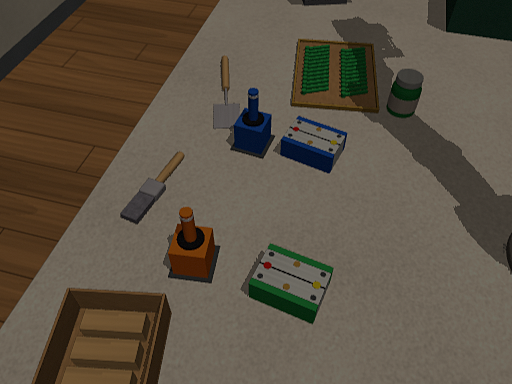

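The top view shows the blue stand at about (332,147) with its pen top at (341,132). The blue mould has its red dot at (341,194) and yellow dot at (332,240). The side view agrees: pen (253,105), red dot (296,129), yellow dot (334,142).

Create h.py:
```python
import numpy as np,cv2
from scipy.spatial.transform import Rotation as R
def cloud(c,T=None):
    """world xyz per pixel (HxWx3); invalid -> nan"""
    d=c["depth"].astype(float);d[d==0]=np.nan
    v,u=np.mgrid[:d.shape[0],:d.shape[1]];K=c["K"]
    p=np.dstack([(u-K[0,2])/K[0,0]*d,(v-K[1,2])/K[1,1]*d,d])
    if T is None: return p@R.from_quat(c["orientation"]).as_matrix().T+c["position"]
    return p@T[:3,:3].T+T[:3,3]
def hsv(c): return cv2.cvtColor(c["color"],cv2.COLOR_BGR2HSV)
def mask(c,name):
    h=hsv(c).astype(int);H,S,V=h[...,0],h[...,1],h[...,2]
    return {"blue":(abs(H-115)<14)&(S>120)&(V>40),"red":((H<6)|(H>172))&(S>140)&(V>90),"yellow":(abs(H-27)<5)&(S>140)&(V>120)}[name]
```

Run:
```python
import pickle;from h import *
d=pickle.load(open("c0.pkl","rb"))
roi={"top":(300,120,370,260),"side":(225,80,355,175)}
for n,c in d.items():
    P=cloud(c);x0,y0,x1,y1=roi[n];r=np.zeros(P.shape[:2],bool);r[y0:y1,x0:x1]=1
    for k in("red","yellow"):
        p=P[mask(c,k)&r];print(n,k,len(p),np.nanmedian(p,0).round(4),np.nanmean(p,0).round(4),p[:,2].min(),p[:,2].max())
    b=mask(c,"blue")&r;p=P[b]
    hd=P[r&(P[...,2]>.09)];print("handle",len(hd),hd.min(0),hd.max(0),np.median(hd,0))
    t=hd[hd[:,2]>hd[:,2].max()-.004];print(" cap",len(t),t.mean(0),(t.min(0)+t.max(0))/2)
    st=P[b&(abs(P[...,2]-.07)<.006)];print("stand top",len(st),np.median(st,0),cv2.minAreaRect(st[:,:2].astype(np.float32)*1000))
    m=P[r&(abs(P[...,2]-.05)<.006)];m=m[m[:,0]<(.56)]
    print("mould top",len(m),np.median(m,0),cv2.minAreaRect(m[:,:2].astype(np.float32)*1000))
```

```text
top red 21 [ 0.5666 -0.1837  0.0512] [ 0.5664 -0.1839  0.0515] 0.049345114736212614 0.05378255222149919
top yellow 16 [ 0.4791 -0.1636  0.0517] [ 0.4789 -0.1639  0.0515] 0.049428188521526084 0.053391059060079016
handle 246 [ 0.64848662 -0.17647818  0.09071344] [ 0.66977658 -0.15488108  0.15160025] [ 0.65537559 -0.16264535  0.14567658]
 cap 97 [ 0.65925597 -0.16600119  0.14880914] [ 0.6595554  -0.16673083  0.14962443]
stand top 459 [ 0.64703908 -0.15255493  0.07050543] ((660.1700439453125, -166.0018310546875), (62.520469665527344, 63.065696716308594), 83.94082641601562)
mould top 2331 [ 0.51173311 -0.17292136  0.05062581] ((516.25634765625, -172.2169952392578), (90.38468170166016, 107.25218963623047), 76.89962768554688)
side red 18 [ 0.5672 -0.1862  0.0512] [ 0.5675 -0.1849  0.0509] 0.049058978442303 0.052852646017598204
  return np.nanmean(a, axis, out=out, keepdims=keepdims)
<stdin>:7: RuntimeWarning: Mean of empty slice
Traceback (most recent call last):
ValueError: zero-size array to reduction operation minimum which has no identity
```

Careful with the scale: shifts go in shares of 0.25 m and turns go in shares of pi rad. That gives: 0.035 m is 0.14, -0.016 m is -0.064.

>>> shift_gripper([
  {},
  {"dx":0.14,"dy":-0.064},
  {"dx":0.14,"dy":-0.064},
  {"dx":0.14,"dy":-0.064},
  {"dx":0.14,"dy":-0.064},
  {"dx":0.14,"dy":-0.064},
  {"dx":0.14,"dy":-0.064},
  {"dx":0.14,"dy":-0.064},
], jaw=0.06)

```text
t: 0.77
eef_pos: [0.4602, -0.4058, 0.2306]
orientation: [0.976, 0.216, -0.0, -0.0]
force: [-0.4, -0.7, 1.1]
gripper_width: 0.0601
finger_force: 0.0
```

>>> shift_gripper([
  {"dx":0.14,"dy":-0.064},
  {"dx":0.14,"dy":-0.064},
  {"dx":0.14,"dy":-0.064},
  {"dx":0.14,"dy":-0.064},
  {},
  {},
])

```text
t: 1.27
eef_pos: [0.5611, -0.2872, 0.2303]
orientation: [0.976, 0.219, 0.0, -0.001]
force: [-0.8, 0.0, -0.1]
gripper_width: 0.0597
finger_force: 0.0
```

Create look.py:
```python
import sys,pickle;from h import *
from plant import arm
o=arm.get_obs();c=arm.read_camera("wrist")
T=np.eye(4);T[:3,:3]=R.from_quat(o["orientation"]).as_matrix();T[:3,3]=o["eef_pos"];T=T@c["tool_from_camera"]
pickle.dump((o,c,T),open(sys.argv[1]+".pkl","wb"));cv2.imwrite(f"pics/{sys.argv[1]}.png",c["color"])
print(o["t"],o["eef_pos"].round(4),o["orientation"].round(4),o["qpos"].round(2),T.round(3).tolist())
P=cloud(c,T)
for k in("red","yellow"):
    n,l,s,ce=cv2.connectedComponentsWithStats(mask(c,k).astype(np.uint8))
    for i in range(1,n):
        if s[i,4]>40: print(k,s[i],ce[i].round(1),np.nanmedian(P[l==i],0).round(4))
b=mask(c,"blue")
for nm,m in(("standtop",b&(abs(P[...,2]-.07)<.005)),("handle",(P[...,2]>.125)&(P[...,2]<.16)),("moulds",abs(P[...,2]-.05)<.004)):
    p=P[m]; 
    if len(p)>30: print(nm,len(p),p.min(0).round(4),p.max(0).round(4),np.median(p,0).round(4),cv2.minAreaRect(p[:,:2].astype(np.float32)*1000))
t=P[(P[...,2]>.14)&(P[...,2]<.16)]
if len(t)>20: print("cap",len(t),np.percentile(t,[2,98],axis=0).mean(0),t[:,2].max())
```

```bash
python3 look.py w1
```

```text
1.2667 [ 0.5611 -0.2872  0.2303] [ 9.758e-01  2.185e-01  2.000e-04 -6.000e-04] [ 0.46  0.41 -0.11  1.66  0.05  1.07 -0.8 ] [[0.427, -0.864, -0.268, 0.636], [-0.904, -0.408, -0.125, -0.253], [-0.002, 0.296, -0.955, 0.386], [0.0, 0.0, 0.0, 1.0]]
red [169 124  11  11 102] [174.1 129. ] [ 0.5682 -0.1837  0.0527]
yellow [128 184  10  10  81] [132.7 188.5] [ 0.4807 -0.1632  0.0527]
standtop 2059 [ 0.6278 -0.2014  0.065 ] [ 0.6947 -0.1314  0.0749] [ 0.654  -0.1826  0.0715] ((662.6043701171875, -166.61599731445312), (64.16458892822266, 63.68050003051758), 83.60074615478516)
handle 1036 [ 0.6503 -0.1779  0.1251] [ 0.6729 -0.1554  0.1519] [ 0.6605 -0.1696  0.1491] ((660.549560546875, -167.27001953125), (19.841508865356445, 22.25887680053711), 34.37669372558594)
moulds 7801 [ 0.3374 -0.407   0.046 ] [ 0.6914 -0.1178  0.054 ] [ 0.5294 -0.1735  0.0517] ((478.7326965332031, -226.02273559570312), (386.103515625, 184.8794403076172), 32.15126037597656)
cap 895 [ 0.66085868 -0.16695162  0.14612904] 0.15186073468984146
```

Scaled: 0.0353 m is 0.1412, -0.0167 m is -0.0668.

>>> shift_gripper([
  {"dx":0.1412,"dy":-0.0668},
  {"dx":0.1412,"dy":-0.0668},
  {"dx":0.1412,"dy":-0.0668},
  {"dx":0.1412,"dy":-0.0668},
  {"dz":0.08},
  {"dz":0.06},
  {},
  {},
])

```text
t: 1.98
eef_pos: [0.6579, -0.1727, 0.1949]
orientation: [0.977, 0.214, -0.001, 0.0]
force: [0.4, -0.5, 0.2]
gripper_width: 0.0596
finger_force: 0.0
```

```bash
python3 look.py w2
```

```text
1.9833 [ 0.6579 -0.1727  0.1949] [ 9.768e-01  2.142e-01 -1.300e-03  1.000e-04] [ 0.26  0.52 -0.14  1.57  0.08  1.06 -1.04] [[0.419, -0.866, -0.272, 0.733], [-0.908, -0.4, -0.124, -0.139], [-0.001, 0.299, -0.954, 0.35], [0.0, 0.0, 0.0, 1.0]]
red [225 247  11  10  89] [230.  251.4] [ 0.5683 -0.1837  0.0526]
standtop 1885 [ 0.6285 -0.2004  0.0653] [ 0.698  -0.1327  0.0749] [ 0.6793 -0.1563  0.0716] ((663.2456665039062, -166.1365203857422), (63.11747360229492, 63.78986358642578), 84.02227783203125)
handle 858 [ 0.6511 -0.1771  0.1251] [ 0.6732 -0.1548  0.1513] [ 0.6648 -0.165   0.1492] ((662.4935302734375, -165.93484497070312), (22.030868530273438, 21.64580535888672), 59.29920959472656)
moulds 3353 [ 0.4569 -0.2304  0.046 ] [ 0.6981 -0.1316  0.054 ] [ 0.5531 -0.1861  0.0516] ((581.1737060546875, -185.38052368164062), (249.45616149902344, 83.40422058105469), 14.002357482910156)
cap 745 [ 0.66263208 -0.16565886  0.14598091] 0.1512531573611344
```

View pics/w2.png

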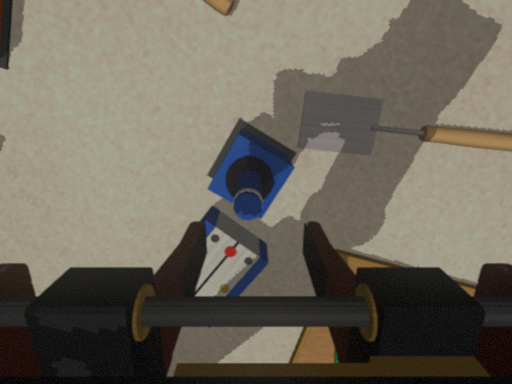

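The wrist view shows the blue pen's cap at (247,205), centred between the open fingers, with the stand around (252,170) and the red dot at (230,251). The stand, cap and dot positions match the fixed cameras within 2 mm, so I'll descend.

Scaled: 0.0225 m is 0.09, 0.006 m is 0.024.

>>> shift_gripper([
  {"dx":0.024,"dy":-0.016},
  {},
  {"dz":0.09},
  {"dz":0.09},
  {"dz":0.09},
  {"dz":0.09},
  {},
  {},
])

```text
t: 2.7
eef_pos: [0.6627, -0.1641, 0.1055]
orientation: [0.976, 0.216, -0.001, -0.0]
force: [0.4, -0.1, 0.8]
gripper_width: 0.0597
finger_force: 0.0
```

>>> shift_gripper([
  {},
  {},
  {},
  {},
  {},
  {},
], jaw=0.01, grip_force=25)

```text
t: 3.2
eef_pos: [0.6633, -0.1642, 0.1061]
orientation: [0.976, 0.216, 0.0, 0.0]
force: [-1.4, -0.0, -0.4]
gripper_width: 0.0237
finger_force: 0.0
```

>>> shift_gripper([
  {},
  {},
  {},
  {},
])

```text
t: 3.53
eef_pos: [0.6633, -0.1642, 0.106]
orientation: [0.976, 0.216, 0.0, 0.0]
force: [-0.5, -0.4, 3.8]
gripper_width: 0.0217
finger_force: 25.0
```

Scaled: -0.014 m is -0.056, -0.012 m is -0.048.

>>> shift_gripper([
  {"dz":-0.024},
  {"dz":-0.048},
  {"dz":-0.056},
  {"dz":-0.056},
  {"dz":-0.056},
  {"dz":-0.056},
  {"dz":-0.048},
  {},
])

```text
t: 4.2
eef_pos: [0.665, -0.1645, 0.1959]
orientation: [0.976, 0.216, 0.003, 0.001]
force: [0.0, -0.1, -0.1]
gripper_width: 0.0216
finger_force: 25.0
```

>>> shift_gripper([
  {},
  {},
])

```text
t: 4.37
eef_pos: [0.6627, -0.1641, 0.1912]
orientation: [0.976, 0.216, -0.0, -0.0]
force: [0.6, 0.0, -1.5]
gripper_width: 0.0219
finger_force: 25.0
```

```bash
python3 look.py w3
```

Run:
```python
from plant import arm;import cv2,pickle
c=arm.read_camera("side");pickle.dump(c,open("s3.pkl","wb"));cv2.imwrite("pics/s3.png",cv2.resize(c["color"][30:200,180:380],(800,680))[:600])
```

```text
4.3667 [ 0.6627 -0.1641  0.1912] [ 9.765e-01  2.157e-01 -3.000e-04 -1.000e-04] [ 0.25  0.53 -0.14  1.56  0.08  1.05 -1.05] [[0.422, -0.866, -0.27, 0.738], [-0.907, -0.403, -0.124, -0.13], [-0.001, 0.297, -0.955, 0.347], [0.0, 0.0, 0.0, 1.0]]
standtop 2519 [ 0.633  -0.2     0.0651] [ 0.698  -0.1322  0.0739] [ 0.6762 -0.1552  0.0716] ((663.2244873046875, -166.0872802734375), (63.13225555419922, 63.99040222167969), 83.9100112915039)
handle 63 [ 0.6579 -0.1822  0.1571] [ 0.6853 -0.1422  0.16  ] [ 0.6817 -0.1563  0.159 ] ((675.1774291992188, -158.60723876953125), (15.966897964477539, 44.903778076171875), 26.9113712310791)
moulds 846 [ 0.5289 -0.201   0.0461] [ 0.698  -0.1284  0.054 ] [ 0.5672 -0.1461  0.0515] ((610.7101440429688, -160.48976135253906), (63.29117202758789, 169.53836059570312), 83.8475112915039)
cap 63 [ 0.67250129 -0.1614343   0.15859079] 0.15997046973338572
```

View pics/s3.png

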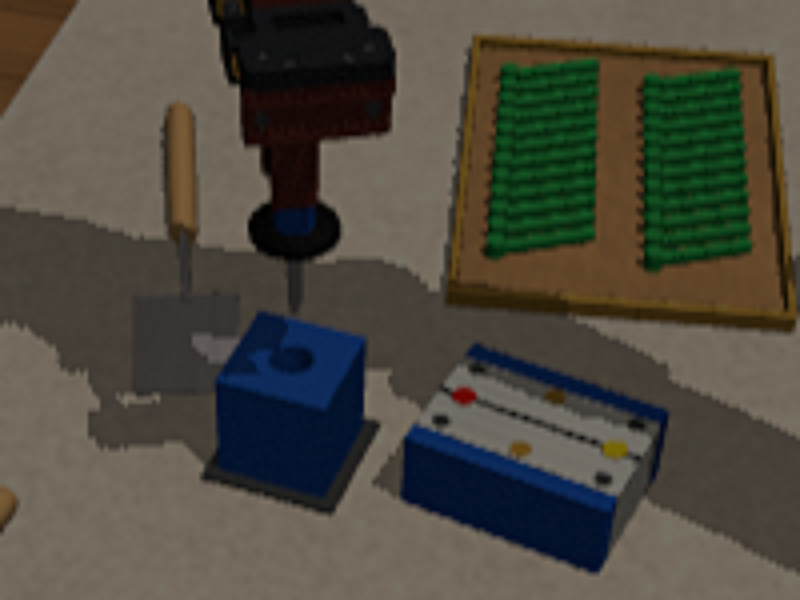

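View pics/w3.png

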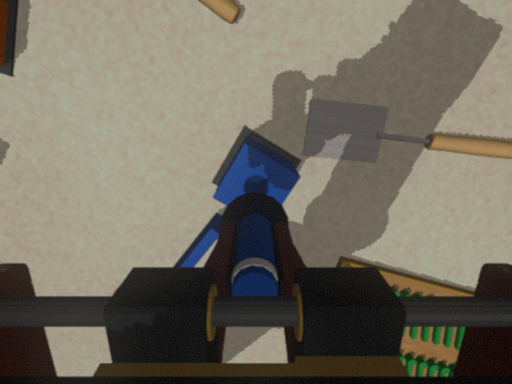

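The side crop shows the pen held upright, its nib at about (294,308) above the stand. The wrist view shows the handle centred between the fingers at (255,250). Next I move over the red dot.

Scaled: -0.012 m is -0.048, -0.0113 m is -0.0452.

>>> shift_gripper([
  {"dx":-0.048,"dy":-0.0112},
  {"dx":-0.048,"dy":-0.0112},
  {"dx":-0.048,"dy":-0.0112},
  {"dx":-0.048,"dy":-0.0112},
  {"dx":-0.048,"dy":-0.0112},
  {"dx":-0.048,"dy":-0.0112},
  {"dx":-0.048,"dy":-0.0112},
  {"dx":-0.0452,"dy":-0.0096},
])

```text
t: 5.13
eef_pos: [0.5662, -0.1844, 0.1908]
orientation: [0.976, 0.216, -0.001, -0.0]
force: [-0.1, 0.8, -1.5]
gripper_width: 0.0216
finger_force: 25.0
```

>>> shift_gripper([
  {},
  {"dz":0.052},
  {"dz":0.052},
  {"dz":0.052},
  {},
  {},
  {},
])

```text
t: 5.72
eef_pos: [0.5681, -0.1843, 0.1532]
orientation: [0.976, 0.216, 0.0, 0.0]
force: [0.1, 0.2, -0.1]
gripper_width: 0.0218
finger_force: 25.0
```

```bash
python3 look.py w4
```

Run:
```python
from h import *;import pickle
from plant import arm
o=arm.get_obs()
for n in("side","top"):
    c=arm.read_camera(n);pickle.dump((o,c),open(n+"4.pkl","wb"))
    nib=o["eef_pos"]-[0,0,.0878]
    Rm=R.from_quat(c["orientation"]).as_matrix()
    def pr(p): q=Rm.T@(np.array(p)-c["position"]);q=c["K"]@q;return (q[:2]/q[2]).round(1)
    print(n,"nib exp",pr(nib),"guard",pr(nib+[0,0,.055]),"red",pr([.567,-.1843,.05]),"yel",pr([.4795,-.164,.05]))
    if n=="side":
        x,y=pr(nib).astype(int);cv2.imwrite("pics/s4.png",cv2.resize(c["color"][y-45:y+30,x-40:x+60],(800,600),interpolation=cv2.INTER_CUBIC));print("crop",x-40,y-45)
```

```text
5.7167 [ 0.5681 -0.1843  0.1532] [9.764e-01 2.158e-01 4.000e-04 1.000e-04] [ 0.32  0.44 -0.14  1.81  0.08  0.9  -0.99] [[0.422, -0.866, -0.268, 0.643], [-0.907, -0.403, -0.124, -0.151], [-0.0, 0.296, -0.955, 0.309], [0.0, 0.0, 0.0, 1.0]]
red [246 185  14   9  87] [253.  189.2] [ 0.5707 -0.1825  0.0526]
yellow [192 254  13  11 117] [198. 259.] [ 0.4808 -0.1634  0.0526]
standtop 6390 [ 0.6285 -0.201   0.0651] [ 0.697  -0.1314  0.0741] [ 0.6658 -0.1649  0.0715] ((662.843505859375, -166.29122924804688), (63.692996978759766, 63.902732849121094), 83.95206451416016)
handle 1480 [ 0.5558 -0.2044  0.125 ] [ 0.5899 -0.1623  0.16  ] [ 0.5761 -0.1812  0.143 ] ((574.2655639648438, -182.03518676757812), (29.752843856811523, 45.53297805786133), 25.019025802612305)
moulds 5964 [ 0.4676 -0.2305  0.046 ] [ 0.6749 -0.1167  0.0539] [ 0.5374 -0.1538  0.0516] ((566.9448852539062, -182.2941131591797), (92.74922943115234, 205.64450073242188), 78.48921966552734)
cap 805 [ 0.57622146 -0.18018041  0.15026137] 0.15999525558894923
side nib exp [295.5 123.4] guard [297.3 103.5] red [295.6 128.9] yel [333.2 142.2]
crop 255 78
top nib exp [342.8 191.5] guard [350.5 187.9] red [340.8 193. ] yel [332.2 237.8]
```

View pics/s4.png

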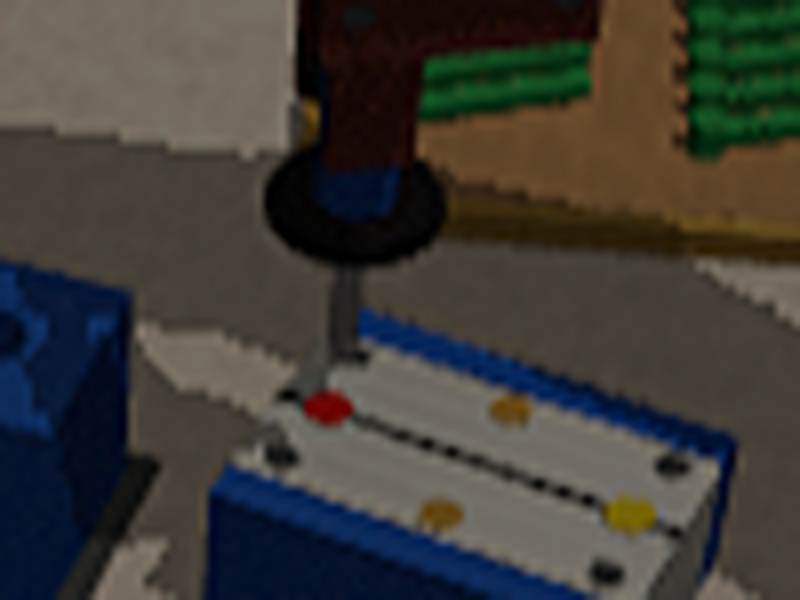

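View pics/w4.png

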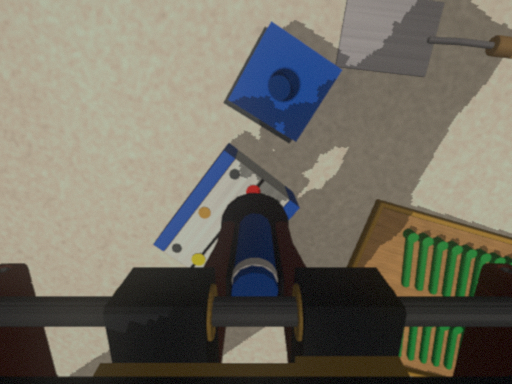

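The crop shows the guard around (355,205), the shaft running down to about (340,350), and the red dot at (328,408). The tip is hard to make out, so I'll measure the shaft from depth.

Run:
```python
from h import *;import pickle
for f in("side4","top4","w4"):
    t=pickle.load(open(f+".pkl","rb"));o,c=t[:2];P=cloud(c,t[2] if len(t)>2 else None)
    e=o["eef_pos"]
    near=np.hypot(P[...,0]-e[0],P[...,1]-e[1])<.035
    print(f,e)
    for z0,z1 in((.056,.066),(.066,.076),(.076,.09),(.09,.105),(.107,.117),(.117,.123),(.123,.127)):
        m=near&(P[...,2]>z0)&(P[...,2]<=z1);p=P[m]
        if len(p)>3:
            v,u=np.nonzero(m);print(z0,z1,len(p),"med",np.median(p,0).round(4),"mid",((p.min(0)+p.max(0))/2).round(4),"px",np.median(u),np.median(v),u.min(),u.max())
o,c=pickle.load(open("side4.pkl","rb"));P=cloud(c)
for k in("red","yellow"):
    m=mask(c,k);m[:,:225]=0;m[:80]=0;m[175:]=0;v,u=np.nonzero(m);print(k,len(u),u.mean() if len(u) else 0,v.mean() if len(u) else 0)
print(np.round(P[118:131,286:304,2]*1000).astype(object))
```

```text
side4 [ 0.56818832 -0.1843932   0.15346077]
0.066 0.076 8 med [ 0.5641 -0.1837  0.0712] mid [ 0.5645 -0.1842  0.0719] px 297.5 122.0 296 299
0.076 0.09 21 med [ 0.5655 -0.1836  0.0843] mid [ 0.5651 -0.1829  0.0832] px 297.0 118.0 296 299
0.09 0.105 12 med [ 0.5646 -0.1828  0.0968] mid [ 0.5644 -0.1818  0.0959] px 298.0 113.5 297 299
0.117 0.123 94 med [ 0.5652 -0.1738  0.1219] mid [ 0.565  -0.1804  0.1201] px 297.0 106.0 288 310
0.123 0.127 118 med [ 0.5614 -0.1778  0.1239] mid [ 0.5648 -0.1824  0.125 ] px 299.0 104.0 289 310
top4 [ 0.56818832 -0.1843932   0.15346077]
0.117 0.123 17 med [ 0.5501 -0.1754  0.1226] mid [ 0.56   -0.1748  0.1218] px 346.0 198.0 340 351
0.123 0.127 83 med [ 0.5571 -0.1716  0.1241] mid [ 0.5606 -0.1741  0.1249] px 344.0 194.0 339 352
w4 [ 0.56805688 -0.18429833  0.15318498]
0.117 0.123 89 med [ 0.5864 -0.1753  0.1215] mid [ 0.577  -0.1836  0.1206] px 253.0 197.0 222 288
0.123 0.127 1355 med [ 0.5791 -0.1789  0.1247] mid [ 0.5732 -0.1845  0.1249] px 254.0 210.0 221 288
red 17 295.70588235294116 128.58823529411765
yellow 2 331.0 141.5
[[-0.0 -0.0 -0.0 2.0 -3.
[... 472 characters left out ...]
0 53.0 50.0 68.0 68.0 51.0 48.0
  51.0 50.0 nan]
 [1.0 -0.0 -2.0 -3.0 0.0 -1.0 49.0 51.0 52.0 50.0 48.0 49.0 52.0 49.0
  48.0 51.0 51.0 49.0]
 [1.0 1.0 -2.0 -1.0 3.0 1.0 50.0 52.0 49.0 52.0 51.0 50.0 51.0 53.0 49.0
  49.0 53.0 50.0]
 [-2.0 -1.0 -1.0 -1.0 0.0 49.0 49.0 50.0 50.0 52.0 49.0 50.0 50.0 50.0
  48.0 51.0 52.0 50.0]
 [1.0 2.0 1.0 2.0 52.0 50.0 50.0 50.0 49.0 49.0 53.0 50.0 51.0 49.0 49.0
  49.0 49.0 50.0]
 [-2.0 2.0 -2.0 49.0 52.0 51.0 50.0 51.0 50.0 50.0 53.0 51.0 52.0 49.0
  52.0 50.0 51.0 52.0]
 [2.0 -1.0 -0.0 50.0 51.0 52.0 50.0 50.0 52.0 53.0 53.0 52.0 52.0 50.0
  50.0 52.0 50.0 50.0]
 [2.0 -0.0 51.0 50.0 49.0 51.0 51.0 50.0 51.0 50.0 52.0 52.0 53.0 51.0
  52.0 50.0 54.0 50.0]]
```

Scaled: 0.0035 m is 0.014, 0.0002 m is 0.0008.

>>> shift_gripper([
  {"dx":0.014,"dy":0.0008},
  {},
  {"dz":0.012},
  {"dz":0.012},
  {"dz":0.012},
  {"dz":0.0092},
  {},
  {},
])

```text
t: 6.53
eef_pos: [0.5704, -0.1831, 0.1411]
orientation: [0.976, 0.216, -0.0, -0.0]
force: [-0.1, -0.4, -1.1]
gripper_width: 0.0215
finger_force: 25.0
```

Run:
```python
from h import *
from plant import arm
o=arm.get_obs();c=arm.read_camera("side");P=cloud(c);e=o["eef_pos"];print(e)
m=(np.hypot(P[...,0]-e[0],P[...,1]-e[1])<.012)&(P[...,2]>.056)&(P[...,2]<.1)
p=P[m];print(np.median(p,0),p.min(0));v,u=np.nonzero(m)
for r in range(v.max()-6,v.max()+1):print(r,u[v==r].min(),u[v==r].max(),P[m&(np.arange(384)[:,None]==r)].mean(0).round(4))
m=mask(c,"red");m[:,:225]=0;m[:80]=0;m[175:]=0;v,u=np.nonzero(m);print(len(u),u.mean(),v.mean(),np.median(P[m],0))
```

```text
[ 0.57042766 -0.18309593  0.14105263]
[ 0.56685006 -0.18151028  0.07580983] [ 0.56333618 -0.18442107  0.0575488 ]
121 295 297 [ 0.5671 -0.1807  0.0759]
122 295 297 [ 0.567  -0.1813  0.0725]
123 295 297 [ 0.5668 -0.1811  0.07  ]
124 295 297 [ 0.5665 -0.1803  0.0678]
125 295 297 [ 0.5665 -0.182   0.0635]
126 295 297 [ 0.5663 -0.182   0.0606]
127 295 296 [ 0.5671 -0.1815  0.0579]
10 296.3 129.1 [ 0.56460077 -0.18389335  0.05022669]
```

Nib is on the red dot (≈3 mm above it). Small adjustment, then the pass.

Scaled: -0.00197 m is -0.0079, 0.0012 m is 0.0048.

>>> shift_gripper([
  {"dx":0.0048,"dy":0.0036,"dz":-0.004},
  {},
  {},
  {"dx":-0.004,"dy":-0.0032},
  {"dx":-0.0079,"dy":-0.0062},
  {"dx":-0.0079,"dy":-0.0062},
  {"dx":-0.0079,"dy":-0.0062},
  {"dx":-0.0079,"dy":-0.0062},
])

```text
t: 7.25
eef_pos: [0.5607, -0.1808, 0.1424]
orientation: [0.976, 0.216, -0.0, -0.0]
force: [0.1, -0.6, -0.9]
gripper_width: 0.0213
finger_force: 25.0
```

>>> shift_gripper([
  {"dx":-0.0079,"dy":-0.0062},
  {"dx":-0.0079,"dy":-0.0062},
  {"dx":-0.0079,"dy":-0.0062},
  {"dx":-0.0079,"dy":-0.0062},
  {"dx":-0.0079,"dy":-0.0062},
  {"dx":-0.0079,"dy":-0.0062},
  {"dx":-0.0079,"dy":-0.0062},
  {"dx":-0.0079,"dy":-0.0062},
])

```text
t: 7.92
eef_pos: [0.5414, -0.1762, 0.1423]
orientation: [0.976, 0.216, -0.0, 0.0]
force: [0.4, -0.7, -0.5]
gripper_width: 0.0218
finger_force: 25.0
```

Scaled: -0.00197 m is -0.0079, -0.00154 m is -0.0062.

>>> shift_gripper([
  {"dx":-0.0079,"dy":-0.0062},
  {"dx":-0.0079,"dy":-0.0062},
  {"dx":-0.0079,"dy":-0.0062},
  {"dx":-0.0079,"dy":-0.0062},
  {"dx":-0.0079,"dy":-0.0062},
  {"dx":-0.0079,"dy":-0.0062},
  {"dx":-0.0079,"dy":-0.0062},
  {"dx":-0.0079,"dy":-0.0062},
])

```text
t: 8.58
eef_pos: [0.5219, -0.1717, 0.1424]
orientation: [0.976, 0.216, 0.0, 0.0]
force: [0.3, -0.5, -0.8]
gripper_width: 0.0217
finger_force: 25.0
```

>>> shift_gripper([
  {"dx":-0.0079,"dy":-0.0062},
  {"dx":-0.0079,"dy":-0.0062},
  {"dx":-0.0079,"dy":-0.0062},
  {"dx":-0.0079,"dy":-0.0062},
  {"dx":-0.0079,"dy":-0.0062},
  {"dx":-0.0079,"dy":-0.0062},
  {"dx":-0.0079,"dy":-0.0062},
  {"dx":-0.0079,"dy":-0.0062},
])

```text
t: 9.25
eef_pos: [0.5024, -0.1672, 0.1424]
orientation: [0.976, 0.216, 0.0, 0.0]
force: [-0.6, -0.8, -0.6]
gripper_width: 0.0214
finger_force: 25.0
```

Scaled: -0.00197 m is -0.0079, -0.00154 m is -0.0062.

>>> shift_gripper([
  {"dx":-0.0079,"dy":-0.0062},
  {"dx":-0.0079,"dy":-0.0062},
  {"dx":-0.0079,"dy":-0.0062},
  {"dx":-0.0079,"dy":-0.0062},
  {"dx":-0.0079,"dy":-0.0062},
  {"dx":-0.0079,"dy":-0.0062},
  {"dx":-0.0079,"dy":-0.0062},
  {"dx":-0.0079,"dy":-0.0062},
])

```text
t: 9.92
eef_pos: [0.4829, -0.1626, 0.1424]
orientation: [0.976, 0.216, 0.0, 0.0]
force: [-0.3, -0.3, -1.5]
gripper_width: 0.0217
finger_force: 25.0
```

>>> shift_gripper([
  {"dx":-0.004,"dy":-0.0032},
  {},
  {},
])

```text
t: 10.17
eef_pos: [0.482, -0.1624, 0.1424]
orientation: [0.976, 0.216, 0.0, 0.0]
force: [-0.2, 0.0, -0.8]
gripper_width: 0.0215
finger_force: 25.0
```

Run:
```python
from h import *
from plant import arm
o=arm.get_obs();c=arm.read_camera("side");P=cloud(c);e=o["eef_pos"];print(e)
m=(np.hypot(P[...,0]-e[0],P[...,1]-e[1])<.012)&(P[...,2]>.056)&(P[...,2]<.1)
v,u=np.nonzero(m)
for r in range(v.max()-4,v.max()+1):print(r,u[v==r].min(),u[v==r].max(),P[m&(np.arange(384)[:,None]==r)].mean(0).round(4))
Rm=R.from_quat(c["orientation"]).as_matrix()
def pr(p): q=c["K"]@(Rm.T@(np.array(p)-c["position"]));return (q[:2]/q[2]).round(1)
print("yellow px",pr([.4795,-.164,.05]),"at nib height",pr([.4795,-.164,.055]))
x,y=pr([.4795,-.164,.05]).astype(int);cv2.imwrite("pics/s5.png",cv2.resize(c["color"][y-45:y+30,x-60:x+40],(800,600),interpolation=cv2.INTER_CUBIC));print(x-60,y-45)
```

```text
[ 0.48198187 -0.16239386  0.14241526]
136 333 336 [ 0.479  -0.1616  0.0705]
137 333 336 [ 0.4786 -0.1599  0.0692]
138 333 335 [ 0.4793 -0.1608  0.0654]
139 333 335 [ 0.4789 -0.1611  0.0623]
140 333 335 [ 0.4785 -0.1607  0.0599]
yellow px [333.2 142.2] at nib height [333.5 140.5]
273 97
```

View pics/s5.png

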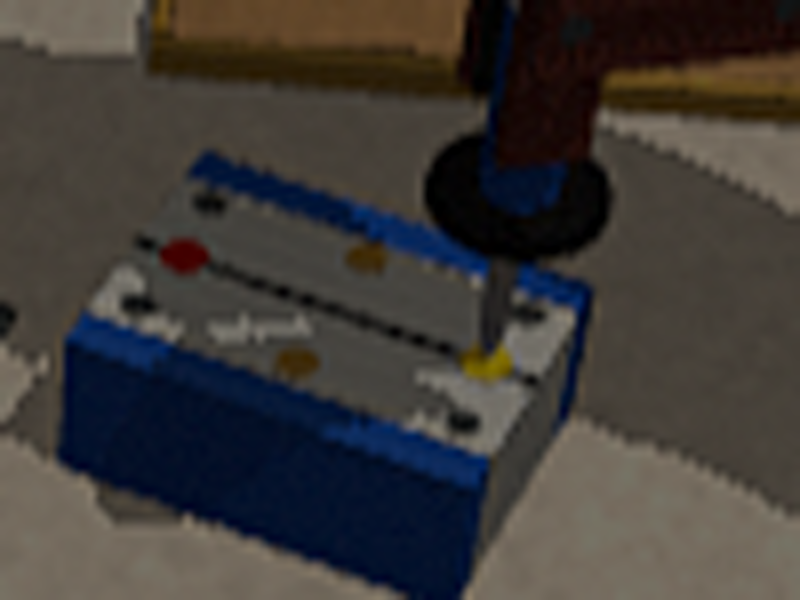

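The crop shows the nib tip on the yellow dot at about (488,355), with the pen upright and the mould in place. I'll lift straight up and take it back to the stand.

Scaled: -0.012 m is -0.048, -0.006 m is -0.024.

>>> shift_gripper([
  {"dz":-0.024},
  {"dz":-0.048},
  {"dz":-0.048},
  {"dz":-0.048},
  {"dz":-0.048},
  {},
])

```text
t: 10.72
eef_pos: [0.4836, -0.1627, 0.1989]
orientation: [0.976, 0.216, 0.002, 0.001]
force: [-0.4, -0.8, -1.5]
gripper_width: 0.0214
finger_force: 25.0
```

>>> shift_gripper([
  {"dx":0.082,"dy":0.0396},
  {"dx":0.082,"dy":0.0396},
  {"dx":0.082,"dy":0.0396},
  {"dx":0.082,"dy":0.0396},
  {"dx":0.082,"dy":0.0396},
  {"dx":0.082,"dy":0.0396},
  {"dx":0.082,"dy":0.0396},
  {"dx":0.082,"dy":0.0396},
])

```text
t: 11.38
eef_pos: [0.6649, -0.1651, 0.1955]
orientation: [0.976, 0.216, -0.0, -0.0]
force: [0.5, 0.7, -1.0]
gripper_width: 0.0213
finger_force: 25.0
```

>>> shift_gripper([
  {},
  {},
  {},
])

```text
t: 11.63
eef_pos: [0.6631, -0.1652, 0.1955]
orientation: [0.976, 0.216, -0.001, -0.0]
force: [0.6, -0.5, -1.3]
gripper_width: 0.0216
finger_force: 25.0
```

Scaled: 0.0125 m is 0.05, 0.0008 m is 0.0032.

>>> shift_gripper([
  {"dx":0.0032},
  {"dz":0.05},
  {"dz":0.05},
  {"dz":0.05},
  {"dz":0.05},
  {"dz":0.05},
  {},
  {},
])

```text
t: 12.3
eef_pos: [0.664, -0.1647, 0.1324]
orientation: [0.976, 0.216, -0.001, -0.0]
force: [-0.1, -0.8, -1.3]
gripper_width: 0.0217
finger_force: 25.0
```

>>> shift_gripper([
  {"dz":0.04},
  {"dz":0.032},
  {"dz":0.012},
  {"dz":0.008},
  {"dz":0.004},
  {},
  {},
])

```text
t: 12.88
eef_pos: [0.665, -0.1648, 0.1102]
orientation: [0.976, 0.216, 0.0, 0.0]
force: [0.5, -0.3, -0.8]
gripper_width: 0.0215
finger_force: 25.0
```

Scaled: 0.001 m is 0.004.

>>> shift_gripper([
  {"dz":0.004},
  {"dz":0.004},
  {"dz":0.004},
  {},
  {},
])

```text
t: 13.3
eef_pos: [0.6647, -0.1648, 0.1068]
orientation: [0.976, 0.216, -0.0, 0.0]
force: [-0.3, -0.5, -0.7]
gripper_width: 0.0215
finger_force: 25.0
```

>>> shift_gripper([
  {"dz":0.004},
  {},
  {},
])

```text
t: 13.55
eef_pos: [0.665, -0.1648, 0.106]
orientation: [0.976, 0.216, 0.0, 0.0]
force: [0.3, 0.6, 0.6]
gripper_width: 0.0214
finger_force: 25.0
```

Scaled: 0.0005 m is 0.002.

>>> shift_gripper([
  {"dz":0.002},
  {},
  {},
])

```text
t: 13.8
eef_pos: [0.665, -0.1649, 0.106]
orientation: [0.976, 0.216, 0.0, 0.0]
force: [-1.3, 0.0, 5.7]
gripper_width: 0.0217
finger_force: 25.0
```

>>> shift_gripper([
  {},
  {},
  {},
  {},
  {},
  {},
  {},
  {},
], jaw=0.06)

```text
t: 14.47
eef_pos: [0.6648, -0.1648, 0.1053]
orientation: [0.976, 0.216, -0.0, -0.0]
force: [0.3, 0.7, -1.0]
gripper_width: 0.06
finger_force: 0.0
```

Seated with 5.7 N of contact and released. I'll rise and check.

Scaled: -0.025 m is -0.1, -0.02 m is -0.08.

>>> shift_gripper([
  {"dz":-0.04},
  {"dz":-0.08},
  {"dz":-0.08},
  {"dz":-0.08},
  {"dz":-0.1},
  {"dz":-0.1},
  {},
  {},
])

```text
t: 15.13
eef_pos: [0.6658, -0.165, 0.228]
orientation: [0.976, 0.216, 0.002, 0.001]
force: [0.4, 1.5, -0.1]
gripper_width: 0.0596
finger_force: 0.0
```

```bash
python3 look.py w6
```

Run:
```python
from h import *;import pickle
from plant import arm
c=arm.read_camera("side");P=cloud(c);d0=pickle.load(open("c0.pkl","rb"))["side"];P0=cloud(d0)
for n,Q in(("before",P0),("after",P)):
    m=(Q[...,2]>.08)&(Q[...,2]<.152)&(np.hypot(Q[...,0]-.661,Q[...,1]+.166)<.03)
    p=Q[m];print(n,len(p),p.max(0).round(4),p.min(0).round(4))
    for a,b in((.085,.1),(.1,.12),(.12,.14)):
        q=p[(p[:,2]>a)&(p[:,2]<b)];print(a,q.mean(0).round(4))
    q=Q[(abs(Q[...,2]-.05)<.006)];q=q[(q[:,0]<.6)&(q[:,0]>.45)&(abs(q[:,1]+.17)<.07)];print("mould",cv2.minAreaRect(q[:,:2].astype(np.float32)*1000))
cv2.imwrite("pics/s6.png",cv2.resize(c["color"][60:180,210:370],(800,600)))
```

```text
15.1333 [ 0.6658 -0.165   0.228 ] [9.765e-01 2.156e-01 2.000e-03 8.000e-04] [ 0.25  0.5  -0.14  1.52  0.08  1.12 -1.04] [[0.421, -0.867, -0.265, 0.74], [-0.907, -0.402, -0.125, -0.131], [0.002, 0.293, -0.956, 0.384], [0.0, 0.0, 0.0, 1.0]]
red [230 243  10   8  69] [234.6 246.5] [ 0.5684 -0.1838  0.0525]
standtop 1457 [ 0.6286 -0.2005  0.0653] [ 0.6981 -0.1324  0.0748] [ 0.6779 -0.1538  0.0715] ((663.2176513671875, -166.2020721435547), (63.26042175292969, 63.71183776855469), 83.90612030029297)
handle 630 [ 0.6529 -0.1777  0.1251] [ 0.6749 -0.1552  0.1516] [ 0.6663 -0.1655  0.1493] ((664.189208984375, -166.45713806152344), (21.673492431640625, 21.57524299621582), 59.340396881103516)
moulds 3582 [ 0.479  -0.2298  0.046 ] [0.7169 0.1421 0.054 ] [ 0.5487 -0.1821  0.0516] ((659.6592407226562, -69.76963806152344), (415.7777099609375, 197.782958984375), 56.50419998168945)
cap 548 [ 0.66422372 -0.16594289  0.14598722] 0.15159701938343823
before 308 [ 0.6707 -0.1525  0.15  ] [ 0.6487 -0.1775  0.0803]
0.085 [ 0.6587 -0.1574  0.0931]
0.1 [ 0.6586 -0.1579  0.1106]
0.12 [ 0.6585 -0.1577  0.1305]
mould ((522.958984375, -172.90765380859375), (94.48955535888672, 120.97297668457031), 76.49522399902344)
after 309 [ 0.6721 -0.1521  0.1509] [ 0.6504 -0.1755  0.0804]
0.085 [ 0.6592 -0.1586  0.0925]
0.1 [ 0.6589 -0.1587  0.11  ]
0.12 [ 0.6593 -0.1586  0.1306]
mould ((522.8389892578125, -172.98631286621094), (93.81932830810547, 120.35359954833984), 77.06739807128906)
```

View pics/s6.png

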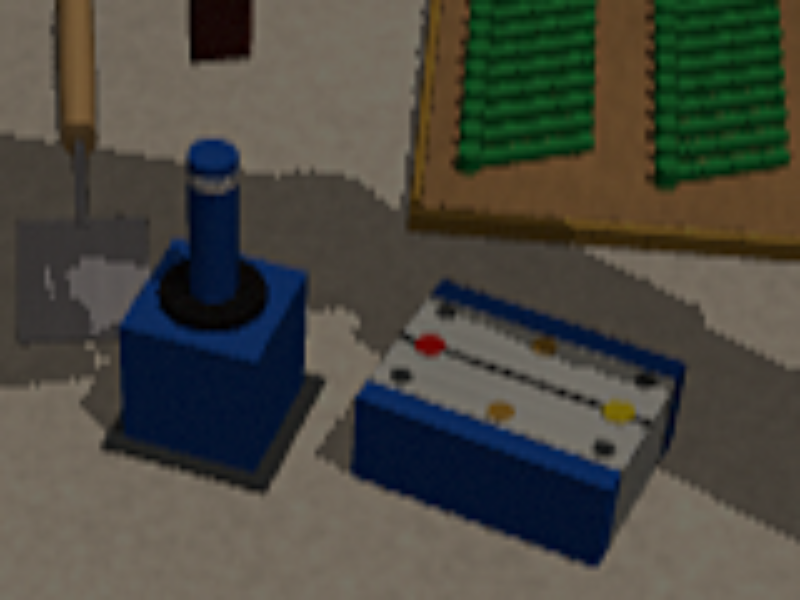

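The crop shows the pen upright at about (213,240), its guard flat on the blue stand at (213,292). The gripper is clear and the mould has not moved.

```bash
python3 -c "
from plant import arm
print(arm.hand_in())"
```

```text
the job is handed in; nothing more can be done
None
```

The blue pen went along the blue mould's seam from the red dot to the yellow dot in one pass, about 3 cm/s and 3–5 mm above the seam. It is back upright, fully down and released in the blue stand, neither mould was touched, and the job was handed in at about 15 s.

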